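# Lay the bent transfer tube in its drying cradle

## Task

Pick up the bent steel tube with the blue sleeve, turn it to suit the cradle, and lay it level in the cradle so that its two end legs rest at the bottom of the two green V notches, one leg in each, roughly centred along the cradle; then let go. Leave the smaller bent tube with the orange sleeve where it lies.

Things in the scene. Friction and masses are not known exactly. Their poses are not given: they have to be found in the camera images.
- tube_blue: Loose flat-lying crank-bent steel tube, 14 mm thick, 60-130 g, blue end caps; blue sleeve (36 long, 15 thick) at mid-length, grasp it there, closing along x. Middle leg along y, -42 to +42 mm; right-angle bends (radius 16) into end legs: at y=+42 to x=+82, at y=-42 to x=-82. A half turn about z looks the same. Origin: under the sleeve's middle, on the underside (7 mm below centre line); z up.
- tube_orange: Bystander to leave alone: a smaller loose bent steel tube, 14 mm thick, orange sleeve and end caps, bent the other way round: middle leg along y, -34 to +34 mm, end legs at y=-34 to x=+67 and at y=+34 to x=-67. Origin: under the middle of its sleeve, on the underside.
- cradle: Fixed; white plate 140x134x10 mm on the worktop, two pillars with green V notches open upward. Origin: centre of the underside, z up. Notches run along x, 20 long, centred at (x,y)=(55,42) and (-55,-42); sides 60 deg steep, bottom z=34, mouth 36 wide at z=65 (cradle's top), 47 wide outside. The blue tube fits with its x along the cradle's, either way round; seated, its origin is at (0,0,41).

How it is judged:
By the outcome, as a careful person would: the job done as asked, in the order asked, and still so for the second after the job is handed in, with the robot touching nothing.
It also fails if it takes over 38 s, if anything falls off the work surface, if the arm or the gripper's body presses on something with over 40 N, if the wrist force passes 120 N, or if a joint passes its speed limit or range.

## Robot

A 7-joint arm with a two-finger parallel gripper is mounted at the origin on a cart in front of the work surface, level with it; the furniture and walls round the work are solid. World frame = base frame: x ahead of the robot, y to its left, z up, the work surface at z = 0. Lengths are in m, angles in rad, forces in N, time in s.
With the tool pointing down it reaches from about 0.4 to 0.85 m from the base axis. Payload 4.5 kg.
Tool frame: the origin (TCP) lies midway between the tips of the shut fingers; the grasp point (between the pads) lies 19 mm behind it; z points along the fingers, y is the line along which they close (so a half turn about z gives the same grasp; the last joint's range is limited). The gripper opens to 88 mm and grips with 3 to 60 N. Pads are 18 mm wide; open, the fingers measure 123 mm over their backs; the gripper's body (75 mm by 187 mm) begins 45 mm behind the grasp point.
Start: joints at [-1.23, 0.689, -0.195, 1.565, 0.157, 0.902, -0.215], TCP at [0.189, 0.596, 0.239] pointing down, gripper open.
Joint ranges: [-3.01, 3.01], [-0.46, 2.08], [-1.47, 1.51], [0.13, 2.56], [-1, 4.14], [0.04, 2.09], [-2.66, 2.66]. Speed limits (rad/s): [2.57, 2.57, 3.14, 3.14, 3.14, 3.14, 3.14].

## Interface

Orientations are given as a unit quaternion [x, y, z, w].
In Python, from plant import r gives the robot as it stands.
- The arm moves only by the tool carry_out, never from a script. Its argument "plan" is a list of rows, each an object with "rot": the turn, a rotation vector about the tool's x, y, z in rad, a list of three; "xyz": the shift along the tool's x, y, z in m, a list of three; "grip": the closure in counts, from 0 (fully open) to 255 (shut). In form: [{"rot": [wx, wy, wz], "xyz": [dx, dy, dz], "grip": grip}, ...]. A call has 1 to 8 rows; each row is the pose to reach, as a shift and turn from the pose commanded when the call began, along the tool's axes at that moment; what a row does not reach only later rows make up. A row lasts 1/12 s, in which the tool goes at most 41.7 mm and 7.16 degrees, less where a joint would pass 70% of its speed; a pose out of reach is approached as far as the arm can. A call with a gripper value outside its range is refused whole. The fingers move at their own pace and stop on an object; "squeeze" is the grip in N (left out, the last holds). Time passes only in rows, so rows that repeat a pose let the fingers close. It gives the time, the measured TCP pose, the force, the opening and the grip force at its end, in the units of the state.
- r.get_state(): the state, without advancing time (a new reading comes with each control period).
- r.snapshot(name): name is "scene" or "top" or "wrist"; returns the picture (420x560x3 uint8, red, green, blue); there is no depth.
- r.camera_params(name): a dict with "fx", "fy", "cx", "cy" (pixels), "distortion" ([k1, k2, p1, p2, k3] as OpenCV has them; the pictures are not rectified), "position" and "attitude" of the camera in the world; the wrist camera has in their place "hand_eye" (4x4, takes a point from camera to tool coordinates, whose origin is the TCP and whose axes are the flange's). Camera axes: x right, y down, z forward; pixel columns grow to the right and rows downward; lengths in m; the calibration is good to about 2 mm. A picture is of the moment at which its call begins: read the wrist's pose just before it. camera_params takes no time and is no camera call.
- r.finish_job(): hands the job in; it is judged then, once.
The state is a dict: "clock": time; "q": joint angles; "qd": joint speeds; "joint_torque": joint torques, N m; "tool_pos": TCP position; "eef_rot": TCP orientation; "contact_force": force on the tool from outside, world axes, zero at the start; "moment": the same for the moment, N m; "opening": opening from 0.0 (shut) to 1.0 (fully open); "finger_force": force on a finger pad.
Only numpy, scipy, OpenCV 4.12 (cv2) and the standard library are available. Lean on these libraries where they do the work, as an engineer would, in place of code of your own. Each camera call takes 0.05 s, during which the arm holds its last target. There are 200 camera calls.

## Working session

There is one attempt and no reset: what is moved stays moved. The work goes in short steps, Python scripts to look and compute and a tool call to move; the robot and the scene stay as the last step left them, time stands still between calls to the robot, and variables do not carry over. Pictures are saved under pics/ and viewed, at most 10 in all, crops included, and the job is handed in when it is done.

Besides the shell and the picture viewer there is one more tool, called after "Emit:" as name([rows], argument=value, ...), one row to a line, values as JSON. carry_out: Moves the arm, as the interface text tells. Its arguments: {"type":"object","properties":{"plan":{"type":"array"},"squeeze":{"type":"number"}},"required":["plan"]}

```bash
mkdir -p pics; ls
python3 - <<'E'
from plant import r
import cv2
print(r.get_state())
for n in("scene","top","wrist"):
    print(n,r.camera_params(n))
ims=[r.snapshot(n) for n in("scene","top")]
for n,i in zip(("scene","top"),ims): cv2.imwrite(f"pics/{n}0.png",i[:,:,::-1])
E
```

```text
pics
{'clock': 0.0, 'q': array([-1.23018958,  0.68999628, -0.19453336,  1.56632249,  0.15728774,
        0.90246655, -0.21507564]), 'qd': array([ 0.00038802,  0.00064896,  0.00034347,  0.00138466, -0.00048932,
       -0.00046824, -0.00108941]), 'joint_torque': array([ 4.90088787e-04, -5.27565622e+01, -1.26695998e+00, -1.53433228e+01,
       -5.27062488e-02,  6.53696770e-03,  1.76340864e-04]), 'tool_pos': array([0.18860604, 0.59521789, 0.23790857]), 'eef_rot': array([ 1.52746287e-01,  9.88265025e-01, -8.96622266e-04, -8.68059116e-05]), 'contact_force': array([ 0.64842709, -1.04058021,  0.19050901]), 'moment': array([ 0.02941269,  0.01713672, -0.01661833]), 'finger_force': 0.0, 'opening': 1.0014377345940337}
scene {'fx': 540.2619403625338, 'fy': 540.2619403625338, 'cx': 276.1708494908328, 'cy': 212.1652645853676, 'distortion': array([-0.07515926,  0.        ,  0.        ,  0.        ,  0.        ]), 'position': array([-0.01459694, -0.61741129,  0.80939763]), 'attitude': array([ 0.85409447, -0.34570431,  0.13569943, -0.36413848])}
top {'fx': 399.1540169521245, 'fy': 399.1540169521245, 'cx': 280.3056057963759, 'cy': 215.4309247785238, 'distortion': array([0.00507164, 0.        , 0.        , 0.        , 0.        ]), 'position': array([ 0.37518514, -0.02417274,  0.88388463]), 'attitude': array([ 0.70478919, -0.70370268,  0.06933697, -0.05715878])}
wrist {'fx': 327.29362158350403, 'fy': 327.29362158350403, 'cx': 280.3485629112745, 'cy': 210.99700902637585, 'distortion': array([0.02300692, 0.        , 0.        , 0.        , 0.        ]), 'hand_eye': array([[-9.73440633e-04, -9.58475335e-01, -2.85173779e-01,
         7.43204184e-02],
       [ 9.99999432e-01, -8.08974185e-04, -6.94517840e-04,
        -2.45533084e-04],
       [ 4.34979994e-04, -2.85174293e-01,  9.58475578e-01,
        -1.46496641e-01],
       [ 0.00000000e+00,  0.00000000e+00,  0.00000000e+00,
         1.00000000e+00]])}
```

View pics/top0.png

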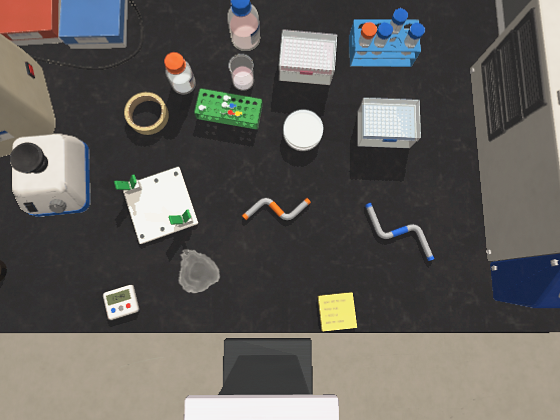

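View pics/scene0.png

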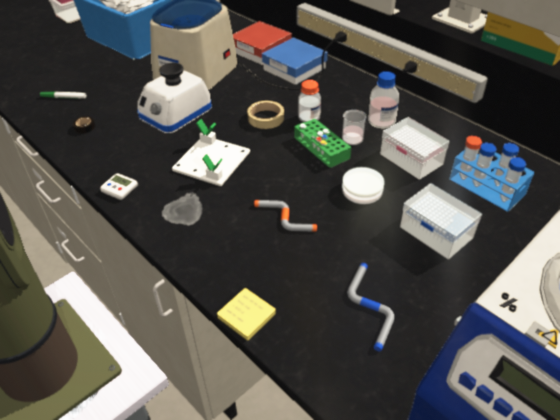

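The top view shows the blue tube's sleeve at about (400,231), with caps at (369,206) and (431,259). The orange tube is at (275,209). The cradle plate is centred near (160,206), with green notches at (127,184) and (180,218). The arm is out of view. The scene view agrees.

```bash
cat > h.py <<'E'
import numpy as np, cv2
from plant import r
from scipy.spatial.transform import Rotation as R
def cam(n,s=None):
    p=r.camera_params(n); K=np.array([[p['fx'],0,p['cx']],[0,p['fy'],p['cy']],[0,0,1]])
    if n=='wrist':
        s=s or r.get_state(); T=np.eye(4); T[:3,:3]=R.from_quat(s['eef_rot']).as_matrix(); T[:3,3]=s['tool_pos']
        T=T@p['hand_eye']; return K,p['distortion'],T[:3,:3],T[:3,3]
    return K,p['distortion'],R.from_quat(p['attitude']).as_matrix(),p['position']
def rays(c,uv):
    K,d,Rm,t=c
    u=cv2.undistortPoints(np.array(uv,float).reshape(-1,1,2),K,d).reshape(-1,2)
    return np.c_[u,np.ones(len(u))]@Rm.T
def onplane(c,uv,z):
    d=rays(c,uv); return c[3]+d*((z-c[3][2])/d[:,2])[:,None]
def blobs(im,lo,hi,box=(0,0,560,420),amin=8):
    h=cv2.cvtColor(im,cv2.COLOR_RGB2HSV); m=cv2.inRange(h,np.array(lo),np.array(hi))
    k=np.zeros_like(m); x0,y0,x1,y1=box; k[y0:y1,x0:x1]=m[y0:y1,x0:x1]
    n,l,st,ce=cv2.connectedComponentsWithStats(k)
    return [(ce[i],st[i,4],np.argwhere(l==i)[:,::-1]) for i in range(1,n) if st[i,4]>=amin]
BLUE=((100,120,60),(130,255,255)); GREEN=((50,120,40),(85,255,255)); WHITE=((0,0,150),(180,50,255))
E
python3 - <<'E'
from h import *
im=cv2.imread('pics/top0.png')[:,:,::-1].copy(); c=cam('top')
b=blobs(im,*BLUE,(355,190,445,275)); P=onplane(c,[x[0] for x in b],.007)
for x,p in zip(b,P): print('blue',x[0].round(1),x[1],p.round(4))
g=blobs(im,*GREEN,(105,165,205,240)); P=onplane(c,[x[0] for x in g],.05)
for x,p in zip(g,P): print('green',x[0].round(1),x[1],p.round(4))
w=max(blobs(im,*WHITE,(105,160,205,250)),key=lambda x:x[1])
q=onplane(c,w[2],.01)[:,:2]; print(cv2.minAreaRect((q*1000).astype(np.float32)))
s=r.get_state(); print(R.from_quat(s['eef_rot']).as_matrix().round(3))
E
```

```text
blue [368.1 204.7] 23 [ 0.5592 -0.2371  0.007 ]
blue [399.5 230.8] 106 [ 0.5    -0.3049  0.007 ]
blue [430.3 258.2] 27 [ 0.4393 -0.3699  0.007 ]
green [132.6 180.9] 59 [0.6004 0.2777 0.05  ]
green [121.3 184.8] 121 [0.5916 0.3012 0.05  ]
green [186.  215.4] 61 [0.5256 0.1608 0.05  ]
green [175.4 219.5] 97 [0.5169 0.1827 0.05  ]
((557.8987426757812, 230.1978759765625), (140.00576782226562, 134.4622802734375), 20.043500900268555)
[[-0.953  0.302 -0.   ]
 [ 0.302  0.953 -0.002]
 [-0.    -0.002 -1.   ]]
```

```bash
cat >> h.py <<'E'
def move(p,yaw,s=None,ref=None):
    """shift/turn in tool axes to put TCP at world p, tool straight down, tool y at world angle yaw (mod 180)"""
    s=s or r.get_state(); A=R.from_quat(s['eef_rot'])
    best=None
    for y in (yaw,yaw+180):
        a=np.radians(y); Y=np.array([np.cos(a),np.sin(a),0]); Z=np.array([0,0,-1.]); X=np.cross(Y,Z)
        v=(A.inv()*R.from_matrix(np.c_[X,Y,Z])).as_rotvec()
        if best is None or np.linalg.norm(v)<np.linalg.norm(best): best=v
    return A.inv().apply(np.array(p)-s['tool_pos']).round(4), best.round(4)
E
python3 - <<'E'
from h import *
print(move([.42,.2,.25],72.4)); print(move([.5,-.304,.18],20))
E
```

```text
(array([-0.3399, -0.307 , -0.0115]), array([-0.0017,  0.0001,  0.0005]))
(array([-0.5683, -0.7632,  0.0593]), array([-1.500e-03,  8.000e-04,  9.151e-01]))
```

Emit:
carry_out([
  {"rot": [0,0,0.1],"xyz": [-0.03,-0.027,-0.001],"grip": 0},
  {"rot": [0,0,0.2],"xyz": [-0.06,-0.054,-0.002],"grip": 0},
  {"rot": [0,0,0.3],"xyz": [-0.09,-0.081,-0.003],"grip": 0},
  {"rot": [0,0,0.4],"xyz": [-0.12,-0.108,-0.004],"grip": 0},
  {"rot": [0,0,0.5],"xyz": [-0.15,-0.135,-0.005],"grip": 0},
  {"rot": [0,0,0.6],"xyz": [-0.18,-0.162,-0.006],"grip": 0},
  {"rot": [0,0,0.7],"xyz": [-0.21,-0.19,-0.007],"grip": 0},
  {"rot": [0,0,0.8],"xyz": [-0.24,-0.217,-0.008],"grip": 0},
])

```text
clock: 0.77
tool_pos: [0.3524, 0.3144, 0.2467]
eef_rot: [0.528, 0.85, -0.0, -0.0]
contact_force: [1.1, 0.1, 0.5]
opening: 1.002
finger_force: 0.0
```

Run:
```python
from h import *
s=r.get_state(); print(s['clock'],s['tool_pos'],s['q'],np.abs(s['qd']).max())
print(move([.42,.2,.25],20)); print(move([.46,-.05,.22],20)); print(move([.5,-.304,.18],20))
```

```text
0.7667 [0.35238287 0.31440671 0.24668132] [-8.26281360e-01  4.80655114e-01  1.20973908e-04  2.00728571e+00
 -2.34779628e-05  6.54152744e-01 -3.66808959e-01] 0.7679100096838131
(array([-0.1325,  0.0099, -0.0033]), array([-0.0004,  0.0002,  0.1103]))
(array([-0.3743, -0.0651,  0.0268]), array([-0.0004,  0.0002,  0.1103]))
(array([-0.6197, -0.1418,  0.0669]), array([-0.0004,  0.0002,  0.1103]))
```

Emit:
carry_out([
  {"rot": [0,0,0.02],"xyz": [-0.035,0.003,0],"grip": 0},
  {"rot": [0,0,0.05],"xyz": [-0.07,0.006,0],"grip": 0},
  {"rot": [0,0,0.08],"xyz": [-0.105,0.007,0],"grip": 0},
  {"rot": [0,0,0.11],"xyz": [-0.14,0.005,0],"grip": 0},
  {"rot": [0,0,0.11],"xyz": [-0.18,-0.005,0.005],"grip": 0},
  {"rot": [0,0,0.11],"xyz": [-0.22,-0.017,0.01],"grip": 0},
  {"rot": [0,0,0.11],"xyz": [-0.26,-0.03,0.015],"grip": 0},
  {"rot": [0,0,0.11],"xyz": [-0.3,-0.042,0.02],"grip": 0},
])

```text
clock: 1.43
tool_pos: [0.4482, 0.029, 0.2265]
eef_rot: [0.571, 0.821, -0.0, -0.0]
contact_force: [1.1, 0.6, 0.3]
opening: 0.997
finger_force: 0.0
```

Run:
```python
from h import *
s=r.get_state(); print(s['clock'],s['tool_pos'],s['q'].round(3),np.abs(s['qd']).max())
print(move([.5,-.304,.16],20))
```

```text
1.4333 [0.44815675 0.02897194 0.22654264] [-0.158  0.487 -0.014  2.094  0.012  0.561  0.174] 1.174913871273969
(array([-0.3303, -0.0669,  0.0665]), array([-0.0004, -0.0002,  0.0055]))
```

Emit:
carry_out([
  {"rot": [0,0,0],"xyz": [-0.04,-0.008,0.008],"grip": 0},
  {"rot": [0,0,0],"xyz": [-0.08,-0.016,0.016],"grip": 0},
  {"rot": [0,0,0],"xyz": [-0.12,-0.024,0.024],"grip": 0},
  {"rot": [0,0,0],"xyz": [-0.16,-0.032,0.032],"grip": 0},
  {"rot": [0,0,0],"xyz": [-0.2,-0.04,0.04],"grip": 0},
  {"rot": [0,0,0],"xyz": [-0.24,-0.049,0.048],"grip": 0},
  {"rot": [0,0,0],"xyz": [-0.28,-0.057,0.056],"grip": 0},
  {"rot": [0,0,0],"xyz": [-0.318,-0.065,0.066],"grip": 0},
])

```text
clock: 2.1
tool_pos: [0.4976, -0.2925, 0.1604]
eef_rot: [0.572, 0.82, 0.0, 0.0]
contact_force: [1.5, -0.0, -0.0]
opening: 0.997
finger_force: 0.0
```

Emit:
carry_out([
  {"rot": [0,0,0],"xyz": [0,0,0],"grip": 0},
  {"rot": [0,0,0],"xyz": [0,0,0],"grip": 0},
])

```text
clock: 2.27
tool_pos: [0.4965, -0.2926, 0.1597]
eef_rot: [0.574, 0.819, -0.001, -0.001]
contact_force: [-0.6, 0.5, -0.6]
opening: 0.998
finger_force: 0.0
```

Run:
```python
from h import *
s=r.get_state(); print(s['clock'],s['tool_pos'],s['q'].round(3),np.abs(s['qd']).max(),s['contact_force'])
c=cam('wrist',s); im=r.snapshot('wrist'); cv2.imwrite('pics/w1.png',im[:,:,::-1])
b=blobs(im,*BLUE,amin=60); P=onplane(c,[x[0] for x in b],.007)
for x,p in zip(b,P):
    print(x[0].round(1),x[1],p.round(4), cv2.minAreaRect((onplane(c,x[2],.007)[:,:2]*1000).astype(np.float32)))
```

```text
2.2667 [ 0.49649198 -0.29257771  0.15971308] [ 0.496  0.729 -0.075  1.793  0.088  0.624  0.717] 0.0582136001889758 [-0.57408494  0.49971818 -0.63937525]
[367.4 160.4] 145 [ 0.5587 -0.2351  0.007 ] ((558.6381225585938, -235.28463745117188), (8.799398422241211, 15.478801727294922), 20.54483985900879)
[279.3 205.9] 606 [ 0.4979 -0.3029  0.007 ] ((498.13153076171875, -302.7248840332031), (16.231151580810547, 34.6360969543457), 19.467039108276367)
[197.4 246.2] 132 [ 0.4362 -0.3692  0.007 ] ((436.23516845703125, -369.022705078125), (8.841673851013184, 17.331409454345703), 16.090925216674805)
[509.2 265. ] 266 [ 0.7325 -0.2824  0.007 ] ((732.8651733398438, -283.4525451660156), (24.995569229125977, 12.61933422088623), 87.8231430053711)
[134.7 376.4] 639 [ 0.4139 -0.5428  0.007 ] ((413.0089416503906, -542.9297485351562), (71.12425231933594, 16.496997833251953), 80.45867919921875)
```

View pics/w1.png

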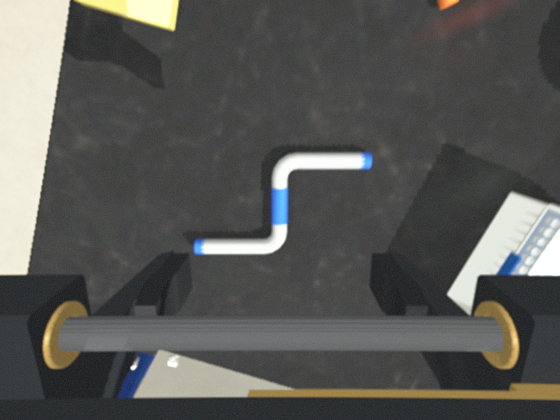

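The wrist view shows the tube square to the tool. The sleeve is at (279,206), with caps at (367,160) and (197,246). The tube's origin is about (0.498,-0.3025), with yaw about 19.3°.

Run:
```python
from h import *
s=r.get_state(); print(move([.498,-.3025,.05],19.3)); print(s['tool_pos'])
```

```text
(array([-0.0123, -0.0034,  0.1102]), array([-0.0007, -0.0016,  0.0156]))
[ 0.49709296 -0.28994179  0.16016825]
```

Emit:
carry_out([
  {"rot": [0,0,0.015],"xyz": [-0.006,-0.002,0.015],"grip": 0},
  {"rot": [0,0,0.015],"xyz": [-0.012,-0.003,0.04],"grip": 0},
  {"rot": [0,0,0.015],"xyz": [-0.012,-0.003,0.07],"grip": 0},
  {"rot": [0,0,0.015],"xyz": [-0.012,-0.003,0.09],"grip": 0},
  {"rot": [0,0,0.015],"xyz": [-0.012,-0.003,0.1],"grip": 0},
  {"rot": [0,0,0.015],"xyz": [-0.012,-0.003,0.1],"grip": 0},
  {"rot": [0,0,0.015],"xyz": [-0.012,-0.003,0.1],"grip": 0},
])

```text
clock: 2.9
tool_pos: [0.4996, -0.3009, 0.0613]
eef_rot: [0.577, 0.817, 0.0, -0.0]
contact_force: [0.5, 0.1, 0.5]
opening: 1.003
finger_force: 0.0
```

Run:
```python
from h import *
s=r.get_state(); print(s['clock'],s['tool_pos'],np.abs(s['qd']).max(),s['contact_force'])
c=cam('wrist',s); im=r.snapshot('wrist'); cv2.imwrite('pics/w2.png',im[:,:,::-1])
for x in blobs(im,*BLUE,(150,80,430,300),amin=60):
    p=onplane(c,[x[0]],.011)[0]; print(x[0].round(1),x[1],p.round(4), cv2.minAreaRect((onplane(c,x[2],.011)[:,:2]*1000).astype(np.float32)))
s=r.get_state(); print(s['tool_pos']); print(move([.498,-.3025,.003],19.3))
```

```text
2.9 [ 0.49961398 -0.30088359  0.06132968] 0.024678174374795275 [0.48814313 0.11665977 0.49550013]
[409.  160.3] 74 [ 0.5557 -0.2314  0.011 ] ((556.7886962890625, -231.66932678222656), (4.168809413909912, 11.59366512298584), 71.93408966064453)
[267.6 233.1] 236 [ 0.491  -0.3034  0.011 ] ((491.4873352050781, -305.0597839355469), (3.174987554550171, 34.207244873046875), 18.96241569519043)
[ 0.50003228 -0.30151972  0.06198334]
(array([-0.0002, -0.0023,  0.059 ]), array([0.0013, 0.0006, 0.0036]))
```

View pics/w2.png

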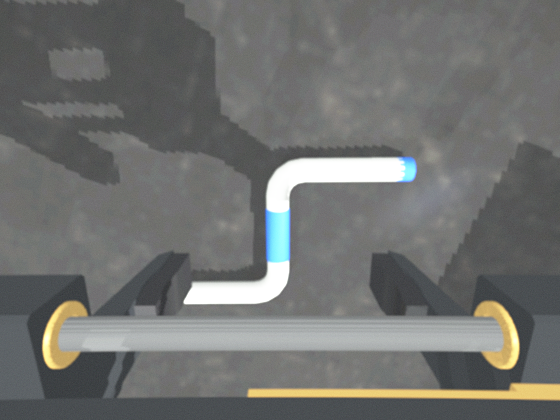

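The close view shows the sleeve at about (278,236), centred between the fingers. Glare cut part of it out of the mask, so I'm using the sleeve centre read from the picture.

Run:
```python
from h import *
s=r.get_state(); c=cam('wrist',s); p=onplane(c,[[278.3,235.5]],.012)[0]; print(p); print(move([p[0],p[1],.003],19.3,s),s['tool_pos'])
```

```text
[ 0.4984314  -0.30326179  0.012     ]
(array([-0.0011, -0.0022,  0.059 ]), array([0.0013, 0.0006, 0.0036])) [ 0.50003228 -0.30151972  0.06198334]
```

Emit:
carry_out([
  {"rot": [0,0,0],"xyz": [-0.001,-0.002,0.02],"grip": 0},
  {"rot": [0,0,0],"xyz": [-0.001,-0.002,0.04],"grip": 0},
  {"rot": [0,0,0],"xyz": [-0.001,-0.002,0.05],"grip": 0},
  {"rot": [0,0,0],"xyz": [-0.001,-0.002,0.055],"grip": 0},
  {"rot": [0,0,0],"xyz": [-0.001,-0.002,0.057],"grip": 0},
  {"rot": [0,0,0],"xyz": [-0.001,-0.002,0.057],"grip": 0},
])

```text
clock: 3.45
tool_pos: [0.498, -0.3039, 0.0044]
eef_rot: [0.578, 0.816, 0.0, 0.0]
contact_force: [0.1, -1.1, 0.9]
opening: 1.0
finger_force: 0.0
```

Emit:
carry_out([
  {"rot": [0,0,0],"xyz": [0,0,0],"grip": 150},
  {"rot": [0,0,0],"xyz": [0,0,0],"grip": 200},
  {"rot": [0,0,0],"xyz": [0,0,0],"grip": 255},
  {"rot": [0,0,0],"xyz": [0,0,0],"grip": 255},
  {"rot": [0,0,0],"xyz": [0,0,0],"grip": 255},
  {"rot": [0,0,0],"xyz": [0,0,0],"grip": 255},
  {"rot": [0,0,0],"xyz": [0,0,0],"grip": 255},
  {"rot": [0,0,0],"xyz": [0,0,0],"grip": 255},
], squeeze=30)

```text
clock: 4.12
tool_pos: [0.4975, -0.3038, 0.0039]
eef_rot: [0.578, 0.816, 0.0, -0.0]
contact_force: [0.2, 0.3, -0.4]
opening: 0.419
finger_force: 0.0
```

Emit:
carry_out([
  {"rot": [0,0,0],"xyz": [0,0,0],"grip": 255},
  {"rot": [0,0,0],"xyz": [0,0,0],"grip": 255},
  {"rot": [0,0,0],"xyz": [0,0,0],"grip": 255},
  {"rot": [0,0,0],"xyz": [0,0,0],"grip": 255},
  {"rot": [0,0,0],"xyz": [0,0,0],"grip": 255},
  {"rot": [0,0,0],"xyz": [0,0,0],"grip": 255},
])

```text
clock: 4.62
tool_pos: [0.4976, -0.3038, 0.0038]
eef_rot: [0.578, 0.816, 0.0, 0.0]
contact_force: [0.6, -0.6, -0.1]
opening: 0.147
finger_force: 30.0
```

Emit:
carry_out([
  {"rot": [0,0,0],"xyz": [0,0,-0.01],"grip": 255},
  {"rot": [0,0,0],"xyz": [0,0,-0.03],"grip": 255},
  {"rot": [0,0,0],"xyz": [0,0,-0.06],"grip": 255},
  {"rot": [0,0,0],"xyz": [0,0,-0.1],"grip": 255},
  {"rot": [0,0,0],"xyz": [0,0,-0.14],"grip": 255},
  {"rot": [0,0,0],"xyz": [0,0,-0.17],"grip": 255},
  {"rot": [0,0,0],"xyz": [0,0,-0.18],"grip": 255},
])

```text
clock: 5.2
tool_pos: [0.4995, -0.3051, 0.1893]
eef_rot: [0.578, 0.816, 0.001, 0.004]
contact_force: [0.9, -0.5, -1.0]
opening: 0.145
finger_force: 30.0
```

Run:
```python
from h import *
s=r.get_state(); im=r.snapshot('wrist'); cv2.imwrite('pics/w3.png',im[:,:,::-1])
s=r.get_state(); print(s['clock'],s['tool_pos'],s['q'].round(2),s['contact_force'],s['opening'])
print(move([.46,.02,.2],20)); print(move([.558,.23,.2],20))
```

```text
5.25 [ 0.49956324 -0.30512055  0.18891016] [ 0.52  0.69 -0.08  1.75  0.08  0.69  0.73] [-0.59064261 -0.7114073   0.07155665] 0.15255587798136327
(array([ 0.3197,  0.0707, -0.0126]), array([ 0.0055,  0.0061, -0.0105]))
(array([ 0.4853,  0.2329, -0.0127]), array([ 0.0055,  0.0061, -0.0105]))
```

View pics/w3.png

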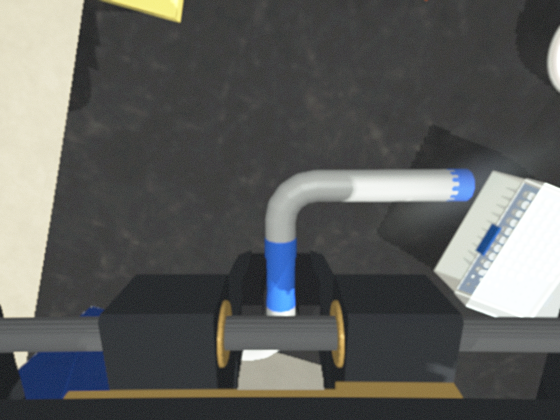

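The tube is held: the sleeve runs between the pads at (280,240–312), and the cap is at (463,184). Next I'm checking its pose in the hand.

Run:
```python
from h import *
im=cv2.imread('pics/w3.png')[:,:,::-1].copy(); p=r.camera_params('wrist')
K,d,_,_=cam('wrist'); H=p['hand_eye']; c=(K,d,H[:3,:3],H[:3,3])
b=max(blobs(im,*BLUE,(420,150,500,220),20),key=lambda x:x[1]); print(b[0],b[1])
uv=[b[0],[463,184],[281,240],[350,186],[440,186]]
print(onplane(c,uv,-.003).round(4)); print(onplane(c,uv,-.009).round(4))
```

```text
[463.93831776 184.43738318] 535
[[ 0.0433  0.0806 -0.003 ]
 [ 0.0435  0.0802 -0.003 ]
 [ 0.0169 -0.0005 -0.003 ]
 [ 0.0427  0.0303 -0.003 ]
 [ 0.0426  0.0702 -0.003 ]]
[[ 0.0446  0.0772 -0.009 ]
 [ 0.0448  0.0768 -0.009 ]
 [ 0.0193 -0.0005 -0.009 ]
 [ 0.044   0.0291 -0.009 ]
 [ 0.0439  0.0673 -0.009 ]]
```

Emit:
carry_out([
  {"rot": [0,0,0],"xyz": [0.03,0.014,-0.002],"grip": 255},
  {"rot": [0,0,0],"xyz": [0.065,0.031,-0.005],"grip": 255},
  {"rot": [0,0,0],"xyz": [0.1,0.048,-0.008],"grip": 255},
  {"rot": [0,0,-0.005],"xyz": [0.135,0.065,-0.011],"grip": 255},
  {"rot": [0,0,-0.01],"xyz": [0.17,0.082,-0.014],"grip": 255},
  {"rot": [0,0,-0.01],"xyz": [0.205,0.098,-0.014],"grip": 255},
  {"rot": [0,0,-0.01],"xyz": [0.24,0.115,-0.014],"grip": 255},
  {"rot": [0,0,-0.01],"xyz": [0.275,0.132,-0.014],"grip": 255},
])

```text
clock: 5.92
tool_pos: [0.5292, 0.0011, 0.1965]
eef_rot: [0.574, 0.819, -0.001, -0.001]
contact_force: [1.2, 0.2, -1.3]
opening: 0.15
finger_force: 30.0
```

Emit:
carry_out([
  {"rot": [0,0,0],"xyz": [0.035,0.017,0],"grip": 255},
  {"rot": [0,0,0],"xyz": [0.07,0.034,0],"grip": 255},
  {"rot": [0,0,0],"xyz": [0.105,0.05,0],"grip": 255},
  {"rot": [0,0,0],"xyz": [0.14,0.067,0],"grip": 255},
  {"rot": [0,0,0],"xyz": [0.165,0.08,0],"grip": 255},
  {"rot": [0,0,0],"xyz": [0.18,0.088,0],"grip": 255},
  {"rot": [0,0,0],"xyz": [0.18,0.088,0],"grip": 255},
])

```text
clock: 6.5
tool_pos: [0.5502, 0.2046, 0.1961]
eef_rot: [0.57, 0.821, 0.001, -0.002]
contact_force: [-0.1, 0.7, -1.0]
opening: 0.147
finger_force: 30.0
```

Run:
```python
from h import *
s=r.get_state(); im=r.snapshot('wrist'); cv2.imwrite('pics/w4.png',im[:,:,::-1])
t=r.snapshot('top'); cv2.imwrite('pics/top1.png',t[:,:,::-1])
print(s['clock'],s['tool_pos'],R.from_quat(s['eef_rot']).as_matrix().round(4).tolist(),s['q'].round(2),s['contact_force'],s['opening'],np.abs(s['qd']).max())
c=cam('wrist',s)
for x in blobs(im,*GREEN,amin=50): print(x[0],x[1],onplane(c,[x[0]],.05))
```

```text
6.5 [0.55023902 0.20459649 0.19613176] [[-0.3492, 0.937, -0.0023], [0.937, 0.3492, 0.0029], [0.0035, -0.0011, -1.0]] [-0.44  0.69  0.01  1.73 -0.02  0.72 -0.06] [-0.10750361  0.73913683 -0.95828572] 0.1469460232449562 0.061004153754311126
[364.8161512  111.11683849] 582 [[0.59029112 0.30054989 0.05      ]]
[362.44909091 142.24909091] 550 [[0.59925354 0.27614629 0.05      ]]
[235.6627907  206.17054264] 258 [[0.51319025 0.18211313 0.05      ]]
[238.02870813 232.84370016] 627 [[0.52352326 0.15785935 0.05      ]]
[461.26966292 306.96254682] 267 [[0.76016015 0.16122619 0.05      ]]
[465.56398104 358.9478673 ] 211 [[0.79471213 0.10741395 0.05      ]]
```

View pics/w4.png

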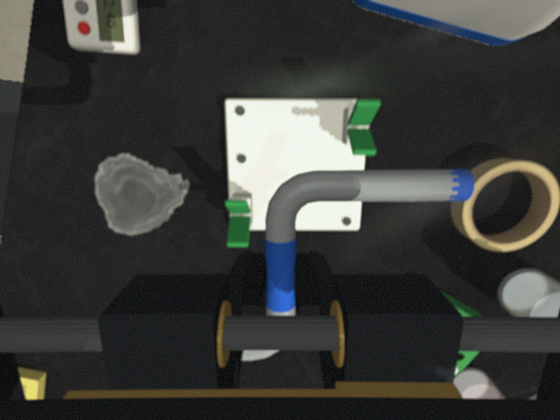

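The wrist view shows the cradle with its green notches at about (364,127) and (237,220). They give centre (0.557,0.229) and yaw about 20°, matching the first fix of (0.558,0.230). The tube hangs level in the hand.

Run:
```python
from h import *
print(move([.558,.23,.1],20),r.get_state()['tool_pos'])
```

```text
(array([0.0275, 0.0182, 0.0964]), array([-0.0032,  0.0009,  0.001 ])) [0.55057109 0.19805751 0.19646868]
```

Emit:
carry_out([
  {"rot": [0,0,0],"xyz": [0.01,0.006,0.01],"grip": 255},
  {"rot": [0,0,0],"xyz": [0.02,0.012,0.03],"grip": 255},
  {"rot": [0,0,0],"xyz": [0.027,0.018,0.05],"grip": 255},
  {"rot": [0,0,0],"xyz": [0.027,0.018,0.07],"grip": 255},
  {"rot": [0,0,0],"xyz": [0.027,0.018,0.085],"grip": 255},
  {"rot": [0,0,0],"xyz": [0.027,0.018,0.085],"grip": 255},
  {"rot": [0,0,0],"xyz": [0.027,0.018,0.085],"grip": 255},
  {"rot": [0,0,0],"xyz": [0.027,0.018,0.085],"grip": 255},
])

```text
clock: 7.27
tool_pos: [0.5599, 0.2294, 0.1133]
eef_rot: [0.574, 0.819, 0.0, 0.0]
contact_force: [-0.5, 0.0, -0.6]
opening: 0.141
finger_force: 30.0
```

Emit:
carry_out([
  {"rot": [0,0,0],"xyz": [0,0,0],"grip": 255},
  {"rot": [0,0,0],"xyz": [0,0,0],"grip": 255},
  {"rot": [0,0,0],"xyz": [0,0,0],"grip": 255},
])

```text
clock: 7.52
tool_pos: [0.5599, 0.2303, 0.1138]
eef_rot: [0.574, 0.819, 0.001, 0.0]
contact_force: [0.4, 0.2, -0.4]
opening: 0.147
finger_force: 30.0
```

Run:
```python
from h import *
s=r.get_state(); im=r.snapshot('wrist'); cv2.imwrite('pics/w5.png',im[:,:,::-1])
c=cam('wrist',s)
for x in blobs(im,*GREEN,amin=50): print(x[0],x[1],onplane(c,[x[0]],.055))
t=r.snapshot('scene'); cv2.imwrite('pics/scene1.png',cv2.resize(t[100:220,130:290],None,fx=5,fy=5)[:,:,::-1])
s=r.get_state()
print(s['clock'],s['tool_pos'],np.abs(s['qd']).max(),move([.558,.23,.05],20,s))
```

```text
[365.57417289 141.94770544] 937 [[0.58900314 0.30140261 0.055     ]]
[357.49152542 165.5819209 ] 177 [[0.59023921 0.28639737 0.055     ]]
[195.50442478 265.04719764] 339 [[0.51327132 0.18571179 0.055     ]]
[484.7808642 380.9962963] 1620 [[0.74727952 0.16795431 0.055     ]]
7.6167 [0.55964762 0.23029121 0.11349787] 0.005742615643106 (array([ 0.0003, -0.0017,  0.0635]), array([ 0.001 , -0.0002, -0.0001]))
```

View pics/w5.png

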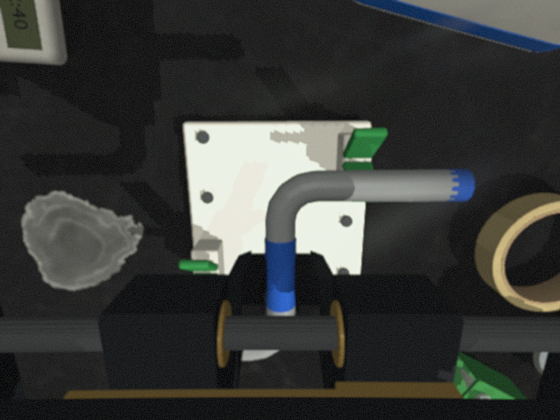

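View pics/scene1.png

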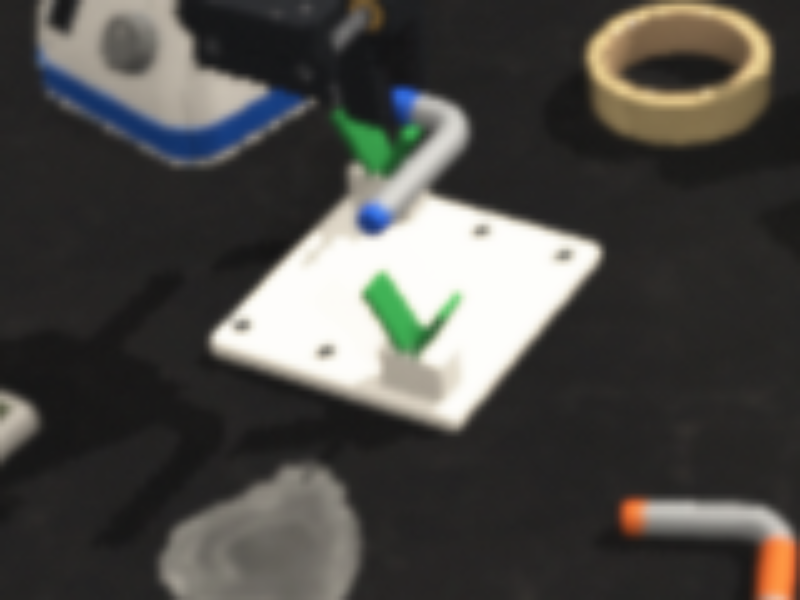

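Both views show the tube level above the cradle. The far leg, with its cap at (463,184), lines up with the notch at (365,150). The force reads about zero, so I'm descending.

Emit:
carry_out([
  {"rot": [0,0,0],"xyz": [-0.001,-0.002,0.01],"grip": 255},
  {"rot": [0,0,0],"xyz": [-0.001,-0.002,0.02],"grip": 255},
  {"rot": [0,0,0],"xyz": [-0.001,-0.002,0.03],"grip": 255},
  {"rot": [0,0,0],"xyz": [-0.001,-0.002,0.04],"grip": 255},
  {"rot": [0,0,0],"xyz": [-0.001,-0.002,0.05],"grip": 255},
  {"rot": [0,0,0],"xyz": [-0.001,-0.002,0.055],"grip": 255},
  {"rot": [0,0,0],"xyz": [-0.001,-0.002,0.055],"grip": 255},
  {"rot": [0,0,0],"xyz": [-0.001,-0.002,0.055],"grip": 255},
])

```text
clock: 8.28
tool_pos: [0.5577, 0.2285, 0.0574]
eef_rot: [0.574, 0.819, -0.0, -0.0]
contact_force: [-0.3, 0.0, -0.9]
opening: 0.146
finger_force: 30.0
```

Run:
```python
from h import *
t=r.snapshot('scene'); cv2.imwrite('pics/scene2.png',cv2.resize(t[100:220,130:290],None,fx=5,fy=5)[:,:,::-1])
s=r.get_state(); print(s['clock'],s['tool_pos'],s['contact_force'],s['moment'],move([.558,.23,.045],20,s))
```

```text
8.3333 [0.55804055 0.22861461 0.05790237] [ 0.65773958  0.01571313 -0.98497206] [-0.08160556  0.04290388  0.03573099] (array([0.0013, 0.0004, 0.0129]), array([ 0.0003, -0.0001, -0.0001]))
```

View pics/scene2.png

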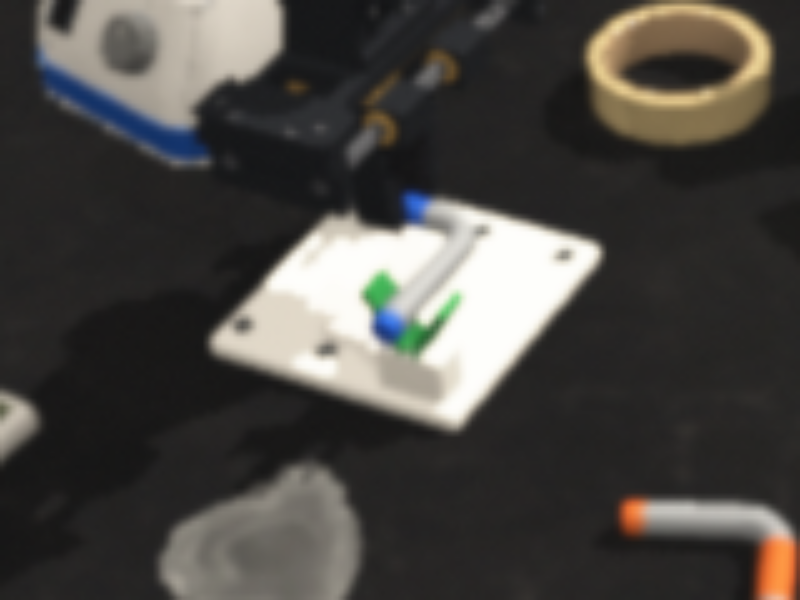

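The near leg, with its cap at (388,322), has entered its notch about 13 mm above the bottom. I'm lowering slowly while watching the force.

Emit:
carry_out([
  {"rot": [0,0,0],"xyz": [0.001,0,0.004],"grip": 255},
  {"rot": [0,0,0],"xyz": [0.001,0,0.008],"grip": 255},
  {"rot": [0,0,0],"xyz": [0.001,0,0.011],"grip": 255},
  {"rot": [0,0,0],"xyz": [0.001,0,0.011],"grip": 255},
], squeeze=15)

```text
clock: 8.67
tool_pos: [0.5571, 0.2294, 0.0463]
eef_rot: [0.574, 0.819, -0.0, -0.0]
contact_force: [-0.0, 0.4, -0.6]
opening: 0.146
finger_force: 15.0
```

Emit:
carry_out([
  {"rot": [0,0,0],"xyz": [0,0,0.001],"grip": 255},
  {"rot": [0,0,0],"xyz": [0,0,0.002],"grip": 255},
  {"rot": [0,0,0],"xyz": [0,0,0.002],"grip": 255},
])

```text
clock: 8.92
tool_pos: [0.5576, 0.2296, 0.0449]
eef_rot: [0.574, 0.819, 0.0, -0.0]
contact_force: [0.5, 0.5, -0.6]
opening: 0.153
finger_force: 15.0
```

Emit:
carry_out([
  {"rot": [0,0,0],"xyz": [0,0,0.001],"grip": 255},
  {"rot": [0,0,0],"xyz": [0,0,0.001],"grip": 255},
  {"rot": [0,0,0],"xyz": [0,0,0.002],"grip": 255},
  {"rot": [0,0,0],"xyz": [0,0,0.002],"grip": 255},
])

```text
clock: 9.25
tool_pos: [0.5577, 0.2297, 0.0445]
eef_rot: [0.574, 0.819, 0.0, 0.0]
contact_force: [-2.9, -0.2, 11.8]
opening: 0.147
finger_force: 15.0
```

Emit:
carry_out([
  {"rot": [0,0,0],"xyz": [0,0,-0.0015],"grip": 255},
  {"rot": [0,0,0],"xyz": [0,0,-0.0015],"grip": 220},
  {"rot": [0,0,0],"xyz": [0,0,-0.0015],"grip": 200},
  {"rot": [0,0,0],"xyz": [0,0,-0.0015],"grip": 180},
  {"rot": [0,0,0],"xyz": [0,0,-0.0015],"grip": 160},
  {"rot": [0,0,0],"xyz": [0,0,-0.0015],"grip": 160},
  {"rot": [0,0,0],"xyz": [0,0,-0.0015],"grip": 160},
  {"rot": [0,0,0],"xyz": [0,0,-0.0015],"grip": 160},
], squeeze=3)

```text
clock: 9.92
tool_pos: [0.5575, 0.2294, 0.0443]
eef_rot: [0.574, 0.819, -0.0, -0.0]
contact_force: [0.5, 0.4, -0.1]
opening: 0.374
finger_force: 0.0
```

Emit:
carry_out([
  {"rot": [0,0,0],"xyz": [0,0,-0.005],"grip": 160},
  {"rot": [0,0,0],"xyz": [0,0,-0.015],"grip": 160},
  {"rot": [0,0,0],"xyz": [0,0,-0.03],"grip": 160},
  {"rot": [0,0,0],"xyz": [0,0,-0.06],"grip": 160},
  {"rot": [0,0,0],"xyz": [0,0,-0.09],"grip": 160},
  {"rot": [0,0,0],"xyz": [0,0,-0.12],"grip": 160},
  {"rot": [0,0,0],"xyz": [0,0,-0.13],"grip": 160},
  {"rot": [0,0,0],"xyz": [0,0,-0.13],"grip": 160},
])

```text
clock: 10.58
tool_pos: [0.5595, 0.2303, 0.1781]
eef_rot: [0.574, 0.819, 0.003, 0.002]
contact_force: [-0.6, -0.1, -0.1]
opening: 0.376
finger_force: 0.0
```

Run:
```python
from h import *
s=r.get_state(); im=r.snapshot('wrist'); t=r.snapshot('scene')[100:220,130:290]
a=cv2.resize(im,(400,300)); b=cv2.resize(t,(400,300)); cv2.imwrite('pics/end.png',np.hstack([a,b])[:,:,::-1])
c=cam('wrist',s); print(s['clock'],s['tool_pos'],s['opening'])
for x in blobs(im,*BLUE,(100,60,460,330),60): print(x[0],x[1],onplane(c,[x[0]],.05)[0].round(4))
```

```text
10.5833 [0.55949426 0.23025046 0.17813795] 0.37580223385563083
[371.80540541 151.37297297] 185 [0.616  0.2971 0.05  ]
[276.51192661 201.82385321] 545 [0.5562 0.2295 0.05  ]
[188.62251656 246.13907285] 151 [0.4957 0.1638 0.05  ]
```

View pics/end.png

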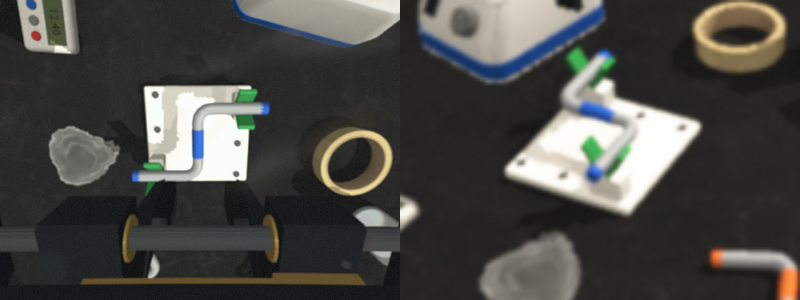

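Both legs sit in the green notches, with caps at (265,108) and (137,176) in the left half. The tube is level, with its middle at (0.556,0.230), about 2 mm from the cradle's centre. The gripper is clear and the orange tube has not moved.

```bash
python3 -c "
from plant import r
print(r.finish_job())"
```

```text
the job is handed in; nothing more can be done
None
```

The blue-sleeved tube lies level in the cradle, one leg in each green notch and about 2 mm off centre along the cradle; it is released, the orange tube was left alone, and the job was handed in at about 10.6 s.

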